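Load the dip warmer and check its heat with the probe

ROBOT

A 6-joint arm with a two-finger parallel gripper is mounted at the origin on the work surface. World frame = base frame: x ahead of the robot, y to its left, z up, the work surface at z = 0. Lengths are in m, angles in rad, forces in N, time in s.
With the tool pointing down it reaches from about 0.3 to 0.95 m from the base axis. Payload 3.1 kg.
Tool frame: the origin (TCP) lies midway between the tips of the shut fingers; the grasp point (between the pads) lies 19 mm behind it; z points along the fingers, x is the direction in which the jaws open and shut, and the axes are right-handed (so a half turn about z gives the same grasp; the last joint's range is limited). The gripper opens to 85 mm and grips with 20 to 120 N. Pads are 22 mm wide; open, the fingers measure 114 mm over their backs; the gripper's body (76 mm by 85 mm) begins 54 mm behind the grasp point. The pads swing forward as they close: fully open they stand 13 mm farther back than shut.
Start: joints at [-1.269, 0.308, 1.634, -0, 1.2, -0.07], TCP at [0.227, -0.582, 0.231] pointing down, gripper open.
Joint ranges: [-3.06, 3.06], [-0.79, 1.96], [0.05, 2.63], [-1.19, 4.34], [0.05, 2.64], [-2.94, 2.94]. Speed limits (rad/s): [2.79, 2.79, 3.14, 3.14, 3.14, 3.14].

INTERFACE

Orientations are given as [roll, pitch, yaw] about the fixed x, y, z axes, in that order (R = Rz(yaw) Ry(pitch) Rx(roll)).
In Python, from rig import bot gives the robot as it stands. The module is installed in compiled form; this text tells all that it offers.
- The arm moves only by the tool arm_command, never from a script. Its argument "series" is text: rows parted by semicolons, each of 7 numbers parted by spaces: the shift along the tool's x, y, z in units of 40 mm (1.0 is 40 mm), then the turn, a rotation vector about the tool's x, y, z in units of 5 degrees (1.0 is 5 degrees), then the opening, from 0 (shut) to 1 (fully open). In form: x y z wx wy wz jaw; .... A call has 1 to 12 rows; each row shifts and turns the commanded pose from where the row before left it, along the tool's axes as they then stand; what a row does not reach is not made up. A row lasts 1/12 s, in which the tool goes at most 41.7 mm and 7.16 degrees, less where a joint would pass 70% of its speed; a pose out of reach is approached as far as the arm can. A call is refused whole if a number of a shift passes 1 or a number of a turn 1, either way. A call with a gripper value outside its range is refused whole. The fingers move at their own pace and stop on an object; the grip force is fixed at half the most. Time passes only in rows, so rows that do not move let the fingers close. It gives the time, the measured TCP pose, the force and the opening at its end, in the units of the state.
- bot.sense(): the state, without advancing time (a new reading comes with each control period).
- bot.get_image(name): name is "scene" or "top" or "wrist"; returns the picture (420x560x3 uint8, red, green, blue); there is no depth.
- bot.camera_info(name): a dict with "fov_y" (degrees; the focal length in pixels is half the picture's height over the tangent of half this angle, whatever the lens; pixels are square), "cx", "cy" (the principal point, pixels), "R" (3x3) and "t" (3): a world point X has camera coordinates R X + t. Camera axes: x right, y down, z forward; pixel columns grow to the right and rows downward; lengths in m; the calibration is good to about 2 mm. The wrist camera is an equidistant fisheye: a pixel r from the principal point sees the ray r / f radians off the axis. A picture is of the moment at which its call begins: read the wrist's pose just before it. camera_info takes no time and is no camera call; for the wrist camera it gives the pose at the moment of the call.
- bot.close_job(): hands the job in, once; it reports no verdict.
Trained networks look in the newest picture that a camera, given by its name, has taken for a name from the list of things; names that differ only in an ending like _2 or _b are one class to them, and where a whole thing is asked for, a point or a joint stands for the part that bears it (a point fixed in the world has none). Each returns a list of dicts, best first, with "p" (0 to 1); they miss things now and then, are a little off and sometimes report something else, mostly with a low value. They report only what shows in the picture. A call takes as long as a camera call. They do not tell look-alikes from the thing itself.
- bot.spot_in(camera, thing): "location" ([x, y, z] in m, in world coordinates, good to about 4 mm: the middle of the surface that is visible of it).
The state is a dict: "t": time; "joints": joint angles; "joint_velocities": joint speeds; "joint_efforts": joint torques, N m; "position": TCP position; "tool_rot": TCP orientation; "force": force on the tool from outside, world axes, zero at the start; "wrist_torque": the same for the moment, N m; "gripper_width": finger opening in m.
Only numpy, scipy, OpenCV 4.12 (cv2) and the standard library are available. Lean on these libraries where they do the work, as an engineer would, in place of code of your own. Each camera call takes 0.05 s, during which the arm holds its last target.

TASK

The dip warmer has two empty openings: take the two lidded pots standing on the counter one by one and lower each, without dropping it, into the empty opening of its size until its rim rests on the plate, then let go. With the well closed, lift the probe thermometer out of its stand and lower its stem through the collared hole in the middle of the warmer's plate without ever touching the warmer with it, until the tip is about half-way down the well. Finish while still holding the thermometer there, upright, still and centred in the hole; leave the pots already in the warmer, the takeaway box and the jar alone.

Things in the scene. Friction and masses are not known exactly. Their poses are not given: they have to be found in the camera images.
- warmer: Steel countertop dry-well warmer, fixed, 360 (x) x 300 mm (y); origin under its centre, z up, controls on -x side. Top plate 4 mm thick, top 115 mm above the counter, with round openings: large (82 mm) at (-85,-65) and (85,65), small (66 mm) at (-85,65) and (85,-65) mm, collared hole in the middle. The +x two hold pots, the -x two are empty. Open well below, floor 20 mm above the counter.
- large_opening (a point): Centre of the empty large opening (82 mm diameter), at the level of the plate's top face, 115 mm above the counter.
- small_opening (a point): Centre of the empty small opening (66 mm diameter), at the level of the plate's top face, 115 mm above the counter.
- port (a point): Centre of the mouth of the thermometer hole, 127 mm above the counter: vertical bore, 20 mm diameter, 16 mm long, through the plate and a steel collar (30 mm outside) that stands 12 mm above the plate. The well's floor is 107 mm below this point; half-way down the well is about 60 mm below it.
- large_pot: Large lidded steel dip pot standing on the counter, about 280 g, lid fast. Origin at the centre of its underside, z up. Body 64 mm diameter at the bottom, 74 mm under the rim; rim 96 mm, 4 mm thick, its underside at 60 mm; lid to 70 mm; black cylindrical knob 20 mm diameter from 70 to 98 mm. Home in its opening, the origin is 60 mm below the plate's top face.
- small_pot: Small lidded steel dip pot standing on the counter, about 200 g, lid fast. Origin at the centre of its underside. Body 48 mm diameter at the bottom, 58 mm under the rim; rim 80 mm (falls through a large opening). Heights as the large pot: rim underside 60 mm, lid to 70 mm, knob 20 mm diameter from 70 to 98 mm.
- seated_large_pot: Large pot like the other, already hanging in the warmer's +x large opening; leave it. Its knob's top is 153 mm above the counter. Origin at the centre of its underside.
- seated_small_pot: Small pot like the other, already hanging in the warmer's +x small opening; leave it. Its knob's top is 153 mm above the counter. Origin at the centre of its underside.
- probe: Probe thermometer, 90 g, upright in its stand, its origin then 125 mm above the counter. Origin on the stem's axis at the handle's underside, z up. Steel stem 5 mm diameter, 110 mm down from the origin. Handle: black collar 26 mm diameter from 0 to 10 mm, white grip 20 mm (x) by 30 mm (y) up to 90 mm. Display on its -x face, so take it by the flat sides facing along y.
- probe_tip (a point): The pointed lower end of the thermometer's stem, 110 mm below the probe's origin on the stem's axis.
- stand: Fixed counter stand of the thermometer: round grey foot 84 mm diameter, 12 mm high, with an upright steel tube (26 mm outside, 10 mm bore) whose mouth is 125 mm above the counter. Origin under the foot's centre. The stem hangs in the tube, the handle's collar rests on the mouth; lift the thermometer straight up 110 mm to free it.
- takeaway_box: Open brown card takeaway box 115 x 95 mm, 62 mm high with raised flaps to about 110 mm, with biscuits in it; a bystander. Origin at the centre of its underside.
- jar: Closed glass jar with a steel lid, 68 mm diameter, 100 mm high; a bystander. Origin at the centre of its underside.
Mind the look-alikes: they are no part of the job. Leave any red or turquoise look-alike of the small_pot alone.

How it is judged:
By the outcome, as a careful person would: the job done as asked, in the order asked, and still so for the second after the job is handed in, while the arm keeps its last pose, push and grip.
It also fails if it takes over 72 s, if anything falls off the work surface, if the arm or the gripper's body presses on something with over 40 N, if the wrist force passes 120 N, or if a joint passes its speed limit or range.

## Working session

There is one attempt and no reset: what is moved stays moved. The work goes in short steps, Python scripts to look and compute and a tool call to move; the robot and the scene stay as the last step left them, time stands still between calls to the robot, and variables do not carry over. Pictures are saved under pics/ and viewed, and the job is handed in when it is done.

Besides the shell and the picture viewer there is one more tool, called after "Request:" in YAML: its name, and indented under it one key for each argument. arm_command: Moves the arm, as the interface text tells. Its arguments: {"type":"object","properties":{"series":{"type":"string"}},"required":["series"]}

```bash
mkdir -p pics; cat > h.py <<'E'
import numpy as np,cv2
from rig import bot
def snap(n,f):
    im=bot.get_image(n); cv2.imwrite('pics/'+f,im[:,:,::-1]); return im
E
python3 - <<'E'
from h import *
s=bot.sense();print(s)
for n in('scene','top','wrist'):
    snap(n,n+'0.png');i=bot.camera_info(n);print(n,i)
for n in ('warmer','large_pot','small_pot','probe','stand','jar','takeaway_box','port','large_opening','small_opening'):
    for c in ('top','scene'):
        print(n,c,[(np.round(d['location'],3).tolist(),round(d['p'],2)) for d in bot.spot_in(c,n)])
print(bot.sense()['t'])
E
```

```text
{'t': 0.0, 'joints': array([-1.26872448e+00,  3.09007270e-01,  1.63521375e+00, -4.78315774e-05,
        1.19972533e+00, -6.97334335e-02]), 'joint_velocities': array([-1.16567133e-03, -2.99707594e-05, -8.38795142e-04, -5.95835761e-04,
        2.45378436e-03,  2.91191349e-03]), 'joint_efforts': array([ 1.06067866e-03, -4.15251052e+01, -2.76665568e+01, -1.57542723e-05,
        1.00620015e-02, -3.04044363e-05]), 'position': array([ 0.22675113, -0.58150967,  0.23003273]), 'tool_rot': array([-3.14147308e+00,  2.35108450e-03, -1.19897351e+00]), 'force': array([ 0.69444041, -0.097507  ,  0.29354477]), 'wrist_torque': array([-0.07295601, -0.04006719, -0.04955589]), 'gripper_width': 0.08527754582739323}
scene {'fov_y': 55.06094919914057, 'cx': 281.29318176444866, 'cy': 201.7695754792285, 'R': array([[ 0.86959344,  0.49367632, -0.00953615],
       [ 0.29318899, -0.53178925, -0.7945064 ],
       [-0.39730022,  0.68810166, -0.6071809 ]]), 't': array([-0.38162203, -0.11485602,  1.39789431])}
top {'fov_y': 45.600220241625735, 'cx': 282.1380307184705, 'cy': 210.50341716610393, 'R': array([[ 1.381955
[... 1238 characters left out ...]
0.319, 0.011], 0.92)]
stand scene [([0.627, -0.33, 0.018], 0.83), ([0.618, -0.337, 0.181], 0.45)]
jar top [([0.582, -0.498, 0.103], 0.78), ([0.61, -0.325, 0.203], 0.6), ([0.448, -0.326, 0.062], 0.47)]
jar scene [([0.603, -0.525, 0.079], 0.68), ([0.63, 0.048, 0.121], 0.37)]
takeaway_box top [([0.692, 0.366, 0.062], 0.59)]
takeaway_box scene [([0.689, 0.363, 0.064], 0.64)]
port top [([0.517, -0.017, 0.115], 0.76), ([0.6, -0.321, 0.01], 0.69)]
port scene [([0.561, -0.104, 0.117], 0.63)]
large_opening top [([0.52, -0.022, 0.112], 0.97)]
large_opening scene [([0.564, -0.101, 0.116], 0.97)]
small_opening top [([0.516, -0.018, 0.116], 0.72)]
small_opening scene [([0.559, -0.102, 0.115], 0.79)]
1.15
```

View pics/scene0.png

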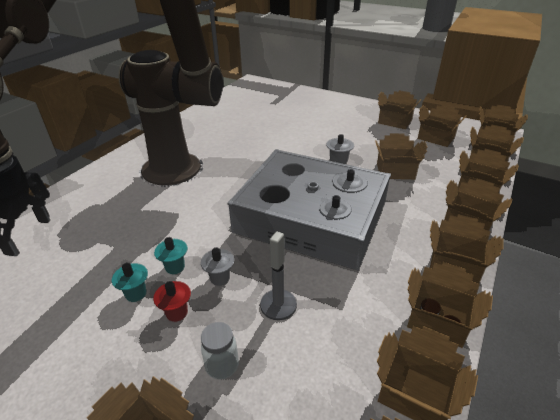

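View pics/top0.png

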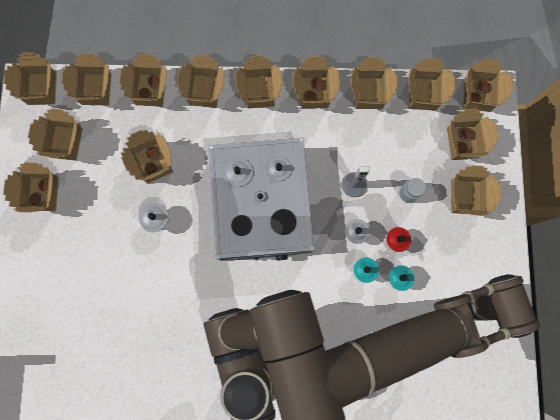

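View pics/wrist0.png

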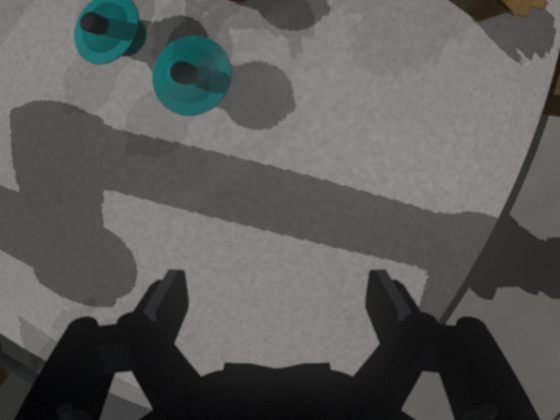

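The plausible small pots in the top image are steel (358,230), red (399,239), and turquoise (367,270) and (402,278). The steel one fits the description, since the task excludes the red and turquoise ones. The large steel pot is at (152,215). I'll confirm both in one enlarged crop.

```bash
python3 - <<'E'
import cv2,numpy as np
t=cv2.imread('pics/top0.png')
a=cv2.resize(t[190:300,320:430],(440,440),interpolation=cv2.INTER_CUBIC)
c=cv2.resize(t[180:250,115:190],(300,280),interpolation=cv2.INTER_CUBIC)
o=np.zeros((440,750,3),np.uint8);o[:,:440]=a;o[:280,445:745]=c
cv2.imwrite('pics/crop1.png',o)
b=cv2.resize(t[125:270,200:330],(520,580),interpolation=cv2.INTER_CUBIC)
cv2.imwrite('pics/crop2.png',b)
s=cv2.imread('pics/scene0.png')
cv2.imwrite('pics/crop3.png',cv2.resize(s[140:270,220:400],(720,520),interpolation=cv2.INTER_CUBIC))
E
```

```text
(no output)
```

View pics/crop1.png

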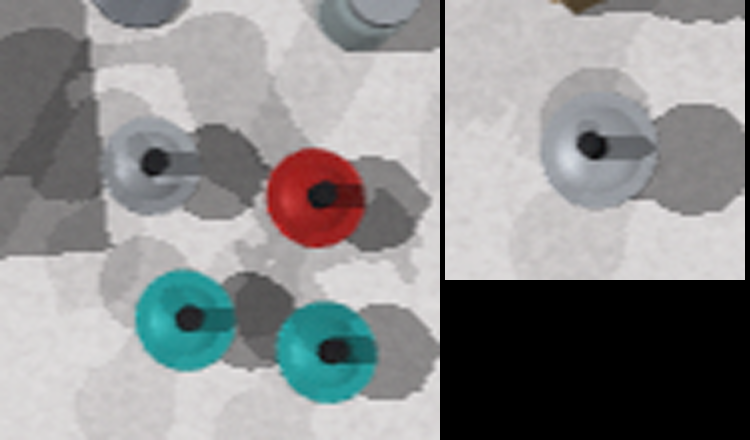

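View pics/crop2.png

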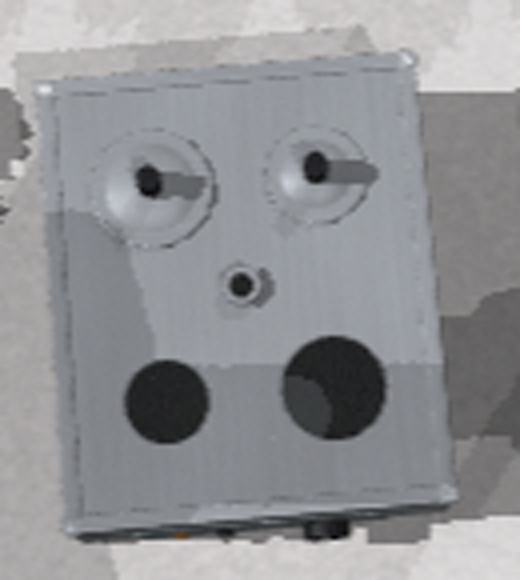

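View pics/crop3.png

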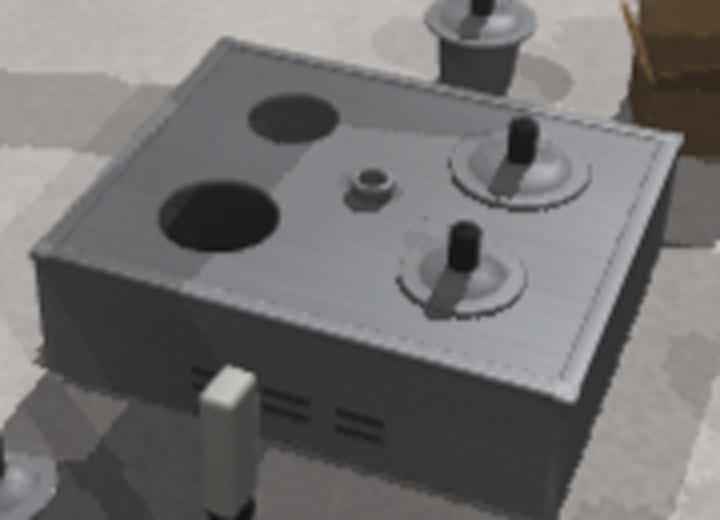

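The crop confirms it. The steel small pot is at top pixel (358,231), beside the red and turquoise copies. In the warmer, the small opening is on the left at about (241,225) and the large one on the right at about (283,222). Next I'll fit the poses.

```bash
cat >> h.py <<'E'
def proj(i,X,fish=False):
    X=np.atleast_2d(X); c=X@np.array(i['R']).T+np.array(i['t']); f=210/np.tan(np.radians(i['fov_y'])/2)
    if fish:
        rr=np.hypot(c[:,0],c[:,1]);th=np.arctan2(rr,c[:,2]);k=f*th/np.maximum(rr,1e-9)
        return np.c_[i['cx']+k*c[:,0],i['cy']+k*c[:,1]]
    return np.c_[i['cx']+f*c[:,0]/c[:,2],i['cy']+f*c[:,1]/c[:,2]]
def back(i,uv,z,fish=False):
    f=210/np.tan(np.radians(i['fov_y'])/2); d=(np.array(uv,float)-[i['cx'],i['cy']])/f
    if fish:
        r=np.hypot(*d); v=np.array([d[0]*np.sin(r)/r,d[1]*np.sin(r)/r,np.cos(r)])
    else: v=np.array([d[0],d[1],1.])
    R=np.array(i['R']);C=-R.T@np.array(i['t']);v=R.T@v
    return C+v*(z-C[2])/v[2]
E
python3 - <<'E'
from h import *
from scipy.optimize import least_squares
T=bot.camera_info('top');S=bot.camera_info('scene')
u=lambda p,x0,y0:((p[0]+.5)/4-.5+x0,(p[1]+.5)/4-.5+y0)
ft=[((-85,65,115),(167,402)),((-85,-65,115),(335,388)),((0,0,127),(242,285)),((85,65,153),(150,179)),((85,-65,153),(317,164))]
fs=[((-85,65,115),(294,118)),((-85,-65,115),(219,216)),((0,0,127),(373,179)),((85,65,153),(524,125)),((85,-65,153),(465,230))]
P=np.array([f[0] for f in ft])/1000.
ut=np.array([u(f[1],200,125) for f in ft]);us=np.array([u(f[1],220,140) for f in fs])
def W(p):
    c,s=np.cos(p[2]),np.sin(p[2]);return P@np.array([[c,-s,0],[s,c,0],[0,0,1]]).T+[p[0],p[1],0]
for name,sel in(('top',(1,0)),('scene',(0,1)),('both',(1,1))):
    r=least_squares(lambda p:np.r_[sel[0]*(proj(T,W(p))-ut).ravel(),sel[1]*(proj(S,W(p))-us).ravel()],[.52,-.02,0],loss='soft_l1')
    print(name,np.round(r.x,4),r.cost); print(np.round(r.fun,1))
print(np.round(W(r.x),4))
print('small rim',back(T,u((153,165),320,190),.064),'knob',back(T,u((155,160),320,190),.098))
print('large rim',back(T,u((599-445,149),115,180),.064),'knob',back(T,u((592-445,145),115,180),.098))
print('probe top', [back(T,p,.215) for p in ((362,172),)])
E
```

```text
top [ 0.5454 -0.0173  0.096 ] 0.1747897529489324
[ 0.2  0.1 -0.   0.2  0.1  0.1 -0.3 -0.4  0.   0.  -0.   0.  -0.   0.
 -0.   0.  -0.   0.  -0.   0. ]
scene [ 0.5468 -0.0149  0.0958] 0.07280003959015136
[-0.  -0.  -0.  -0.  -0.  -0.  -0.  -0.  -0.  -0.  -0.1  0.2 -0.1 -0.1
 -0.2 -0.1  0.2  0.   0.1  0. ]
both [ 0.5464 -0.0163  0.0961] 1.1219527317748892
[-0.2 -0.2 -0.3 -0.1 -0.2 -0.2 -0.6 -0.7 -0.3 -0.3 -0.4  0.4 -0.4  0.1
 -0.5  0.1 -0.2  0.3 -0.3  0.3]
[[ 0.4555  0.0403  0.115 ]
 [ 0.468  -0.0892  0.115 ]
 [ 0.5464 -0.0163  0.127 ]
 [ 0.6248  0.0566  0.153 ]
 [ 0.6372 -0.0728  0.153 ]]
small rim [ 0.44892366 -0.32870666  0.064     ] knob [ 0.4482989  -0.32508136  0.098     ]
large rim [0.48484303 0.32752949 0.064     ] knob [0.48258089 0.32434407 0.098     ]
probe top [array([ 0.60385903, -0.319764  ,  0.215     ])]
```

```bash
python3 - <<'E'
import cv2,numpy as np
t=cv2.imread('pics/top0.png');s=cv2.imread('pics/scene0.png')
a=cv2.resize(t[155:205,330:440],(660,300),interpolation=cv2.INTER_CUBIC)
b=cv2.resize(s[225:325,245:315],(210,300),interpolation=cv2.INTER_CUBIC)
cv2.imwrite('pics/crop4.png',a);cv2.imwrite('pics/crop5.png',cv2.resize(s[225:325,250:310],(360,600),interpolation=cv2.INTER_CUBIC))
E
```

```text
(no output)
```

View pics/crop4.png

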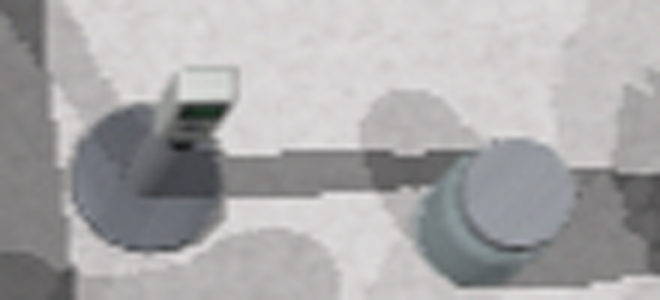

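View pics/crop5.png

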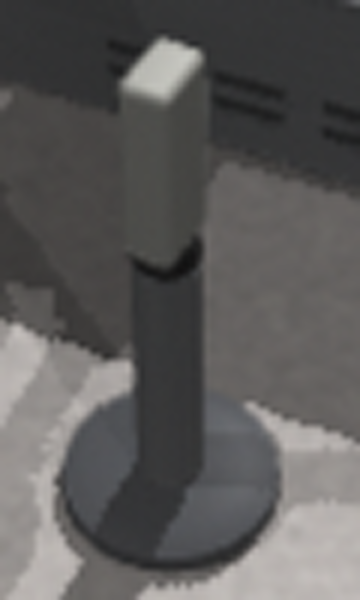

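Crop 4 shows the stand foot centred at about top pixel (354.5,184) with the handle nearly axis-aligned. Crop 5 shows the probe upright with its collar on the tube. I'll move to a hover over the small steel pot, with yaw turned to -90° so the jaws lie along world y.

Request:
arm_command:
  series: "0 0 0 0 0 0.85 1; 0 0 0 0 0 0.85 1; 0 0 0 0 0 0.85 1; 0 0 0 0 0 0.85 1; 0 0 0 0 0 0.86 1; -0.7 -0.6 0 0 0 0 1; -0.7 -0.6 0 0 0 0 1; -0.7 -0.6 0 0 0 0 1; -0.7 -0.6 0 0 0 0 1; -0.7 -0.6 0 0 0 0 1; -0.7 -0.6 0 0 0 0 1; -0.7 -0.6 0 0 0 0 1"

```text
t: 2.15
position: [0.3959, -0.3849, 0.2315]
tool_rot: [-3.141, -0.0, -1.571]
force: [0.4, 0.1, -0.2]
gripper_width: 0.0856
```

Request:
arm_command:
  series: "-0.7 -0.6 0 0 0 0 1; -0.6 -0.6 0 0 0 0 1; 0 0 0 0 0 0 1; 0 0 0 0 0 0 1"

```text
t: 2.48
position: [0.4441, -0.333, 0.2314]
tool_rot: [-3.142, -0.0, -1.567]
force: [-0.0, -0.9, -0.0]
gripper_width: 0.0853
```

```bash
python3 - <<'E'
from h import *
s=bot.sense();print(s['t'],s['position'],s['tool_rot'],s['joints'])
i=bot.camera_info('wrist');im=snap('wrist','w1.png');print(proj(i,[[.4489,-.327,.064],[.448,-.326,.098],[.603,-.32,.215]],True))
T=bot.camera_info('top');print(back(T,(354.2,183.9),.012))
print([(np.round(d['location'],4).tolist(),round(d['p'],2)) for d in bot.spot_in('wrist','small_pot')])
E
```

```text
2.4833 [ 0.44408775 -0.33304386  0.23144311] [-3.14158169e+00 -4.57834350e-04 -1.56688305e+00] [-7.21722445e-01  1.73975831e-01  1.80010407e+00 -3.64507323e-04
  1.16720076e+00  8.45303702e-01]
[[269.57352993 184.14578321]
 [267.65236435 194.03345871]
 [249.9719653  -42.38127117]]
[ 0.61464303 -0.32633063  0.012     ]
[([0.4301, -0.4508, 0.0605], 0.95), ([0.4522, -0.3223, 0.064], 0.8), ([0.3156, -0.4403, 0.063], 0.78), ([0.3372, -0.3489, 0.0628], 0.61)]
```

View pics/w1.png

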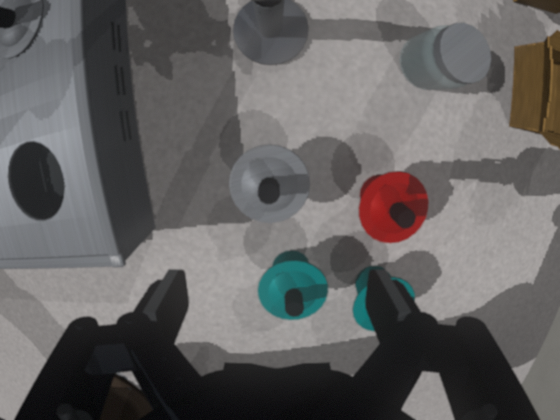

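The wrist view shows the steel small pot at (269,184), which matches the prediction from the top camera of (269.6,184.1). The red pot is at (393,206) and the turquoise ones at (293,290) and (384,300). I'll refine this with a crop.

```bash
python3 - <<'E'
from h import *
im=cv2.imread('pics/w1.png')
i=bot.camera_info('wrist')
def ring(c,r,z,n=60):
    a=np.linspace(0,2*np.pi,n,endpoint=False);return np.c_[c[0]+r*np.cos(a),c[1]+r*np.sin(a),np.full(n,z)]
big=cv2.resize(im[120:240,210:330],None,fx=5,fy=5,interpolation=cv2.INTER_CUBIC)
c=(.4489,-.327)
for r,z,col in((.04,.064,(0,255,0)),(.01,.098,(0,0,255)),(.01,.070,(255,0,0))):
    p=proj(i,ring(c,r,z),True); p=((p-[210,120]+.5)*5-.5).round().astype(int)
    for q in p: cv2.circle(big,tuple(int(v) for v in q),1,col,-1)
cv2.imwrite('pics/c6.png',big)
E
```

```text
(no output)
```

View pics/c6.png

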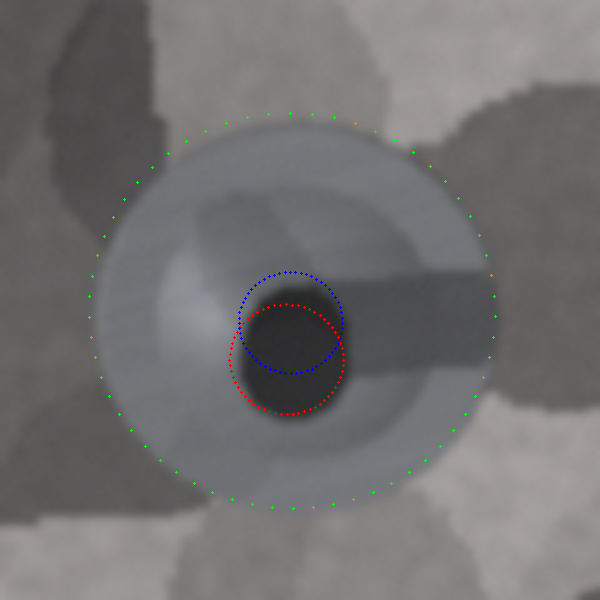

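Request:
arm_command:
  series: "-0.12 -0.1 0.7 0 0 0 1; 0 0 0.9 0 0 0 1; 0 0 0.9 0 0 0 0.8; 0 0 0.8 0 0 0 0.6; 0 0 0.4 0 0 0 0.5; 0 0 0.22 0 0 0 0.5; 0 0 0 0 0 0 0.5; 0 0 0 0 0 0 0.5"

```text
t: 3.25
position: [0.4468, -0.3307, 0.0749]
tool_rot: [-3.141, -0.0, -1.572]
force: [-0.2, -0.3, -0.0]
gripper_width: 0.0429
```

```bash
python3 - <<'E'
from h import *
s=bot.sense();print(s['t'],s['position'],s['tool_rot'],s['force'],s['gripper_width'])
snap('wrist','w2.png')
E
```

```text
3.25 [ 0.44679163 -0.33074386  0.07487309] [-3.14127402e+00 -4.63167762e-04 -1.57238749e+00] [-0.17840487 -0.31611847 -0.0228613 ] 0.0429028920417985
```

View pics/w2.png

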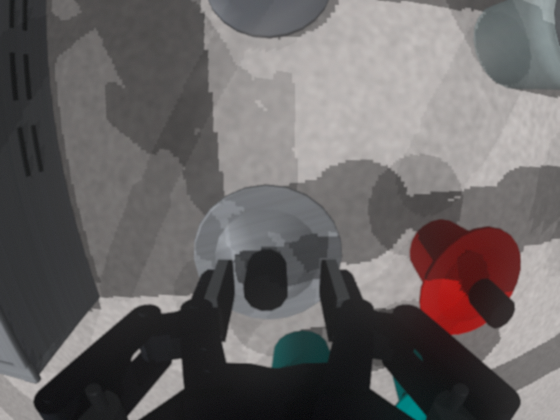

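The open fingers straddle the knob, which sits at (266,275) and about 3 mm toward +y. I'll shift over and close.

Request:
arm_command:
  series: "-0.08 -0.03 0 0 0 0 0.45; 0 0 0 0 0 0 0.3; 0 0 0 0 0 0 0; 0 0 0 0 0 0 0; 0 0 0 0 0 0 0; 0 0 0 0 0 0 0; 0 0 0 0 0 0 0; 0 0 0 0 0 0 0"

```text
t: 3.97
position: [0.4494, -0.3267, 0.0762]
tool_rot: [-3.139, -0.001, -1.571]
force: [-0.2, 1.7, 6.8]
gripper_width: 0.018
```

Request:
arm_command:
  series: "0 0 -0.1 0 0 0 0; 0 0 -0.3 0 0 0 0; 0 0 -0.6 0 0 0 0; 0 0 -0.8 0 0 0 0; 0 0 -0.8 0 0 0 0; 0 0 -0.8 0 0 0 0; 0 0 -0.6 0 0 0 0; 0 0 -0.2 0 0 0 0; 0 0 0 0 0 0 0"

```text
t: 4.72
position: [0.4495, -0.3275, 0.2457]
tool_rot: [-3.137, -0.004, -1.571]
force: [-0.0, 0.5, -2.3]
gripper_width: 0.0178
```

```bash
python3 - <<'E'
from h import *
s=bot.sense();print(s['t'],s['position'],s['tool_rot'],s['force'],s['wrist_torque'],s['gripper_width'])
snap('wrist','w3.png')
E
```

```text
4.7167 [ 0.44952143 -0.32745752  0.24566264] [-3.13700229 -0.00416029 -1.5706284 ] [-0.0371235   0.53348451 -2.25064543] [ 0.03929182 -0.05772836 -0.02282142] 0.01782599461843512
```

View pics/w3.png

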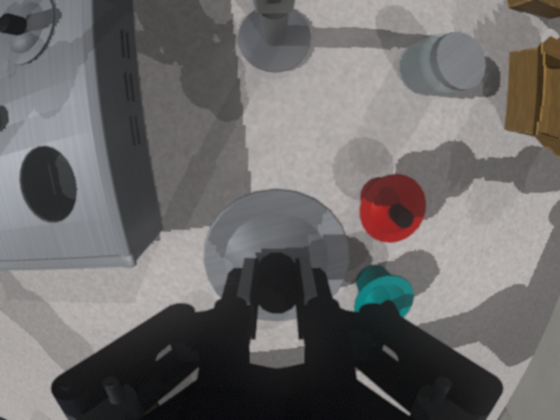

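The small pot is in the grip: width 17.8 mm and about 2.3 N of load, with its rim centred at (277,254) between the fingers. I'll carry it part-way and re-measure the openings.

Request:
arm_command:
  series: "-0.4 0 0 0 0 0 0; -0.8 -0.05 0 0 0 0 0; -0.9 -0.05 0 0 0 0 0; -0.9 -0.05 0 0 0 0 0; -0.8 0 0 0 0 0 0; -0.7 0 0 0 0 0 0; -0.4 0 0 0 0 0 0; -0.2 0 0 0 0 0 0; 0 0 0 0 0 0 0; 0 0 0 0 0 0 0"

```text
t: 5.6
position: [0.4534, -0.122, 0.2411]
tool_rot: [3.139, 0.0, -1.57]
force: [0.6, 0.8, -1.5]
gripper_width: 0.0182
```

```bash
cat >> h.py <<'E'
def ring(c,r,z,n=72):
    a=np.linspace(0,2*np.pi,n,endpoint=False);return np.c_[c[0]+r*np.cos(a),c[1]+r*np.sin(a),np.full(n,z)]
def over(im,i,rings,out,box=None,k=1,fish=True):
    x0,y0,x1,y1=box or (0,0,560,420)
    b=cv2.resize(im[y0:y1,x0:x1,::-1],None,fx=k,fy=k,interpolation=cv2.INTER_CUBIC)
    for c,r,z,col in rings:
        p=((proj(i,ring(c,r,z),fish)-[x0,y0]+.5)*k-.5).round().astype(int)
        for q in p: cv2.circle(b,(int(q[0]),int(q[1])),0 if k==1 else 1,col,-1)
    cv2.imwrite('pics/'+out,b)
G,R_,B=(0,255,0),(0,0,255),(255,128,0)
SM=(.4555,.0403);LG=(.468,-.0892);PO=(.5464,-.0163)
E
python3 - <<'E'
from h import *
s=bot.sense();print(s['t'],s['position'],s['tool_rot'],s['gripper_width'],s['force'])
i=bot.camera_info('wrist');im=bot.get_image('wrist')
p=s['position']
over(im,i,[(SM,.033,.115,G),(LG,.041,.115,G),(PO,.01,.127,R_),(PO,.015,.127,R_),(p[:2],.04,p[2]-.012,B)],'w4.png',(0,0,420,315),1.9)
E
```

```text
5.6 [ 0.45336405 -0.12203637  0.24109994] [ 3.13909587e+00  1.28070437e-04 -1.56962948e+00] 0.018166410597996865 [ 0.56359718  0.8228099  -1.47304851]
```

View pics/w4.png

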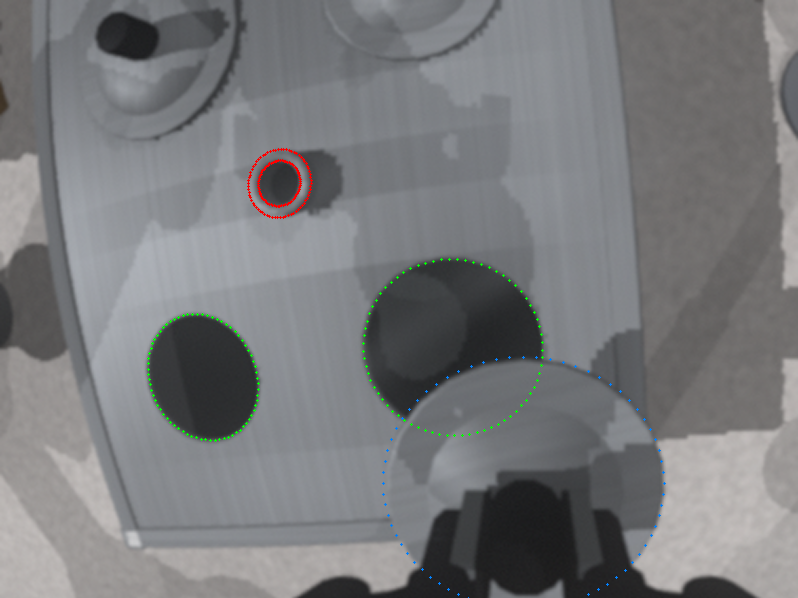

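The wrist overlay agrees with both openings, at crop (203,377) and (453,347), the port at (280,183), and the held pot's rim. Moving over the small opening.

Request:
arm_command:
  series: "-0.4 0 0 0 0 0 0; -0.8 -0.05 0 0 0 0 0; -0.9 0 0 0 0 0 0; -0.9 0 0 0 0 0 0; -0.6 0 0 0 0 0 0; -0.3 0 0.2 0 0 0 0; -0.16 0 0.3 0 0 0 0; 0 0 0.1 0 0 0 0; 0 0 0 0 0 0 0; 0 0 0 0 0 0 0"

```text
t: 6.48
position: [0.4563, 0.039, 0.2182]
tool_rot: [3.141, -0.001, -1.572]
force: [0.2, -0.1, -2.5]
gripper_width: 0.0177
```

```bash
python3 - <<'E'
from h import *
s=bot.sense();print(s['t'],s['position'],s['tool_rot'],s['gripper_width'],s['force'])
i=bot.camera_info('wrist');im=bot.get_image('wrist')
p=s['position']
over(im,i,[(SM,.033,.115,G),(LG,.041,.115,G),(PO,.01,.127,R_),(p[:2],.04,p[2]-.012,B),(p[:2],.024,p[2]-.076,B)],'w5.png',(140,0,560,315),1.9)
i=bot.camera_info('scene');im=bot.get_image('scene')
over(im,i,[(SM,.033,.115,G),(LG,.041,.115,G),(p[:2],.024,p[2]-.076,B),(p[:2],.04,p[2]-.012,B)],'s5.png',(220,90,360,240),4,False)
E
```

```text
6.4833 [0.45625977 0.03896859 0.21819697] [ 3.14069612e+00 -5.69905861e-04 -1.57209083e+00] 0.017723028637279297 [ 0.22986175 -0.09327797 -2.54107688]
```

View pics/w5.png

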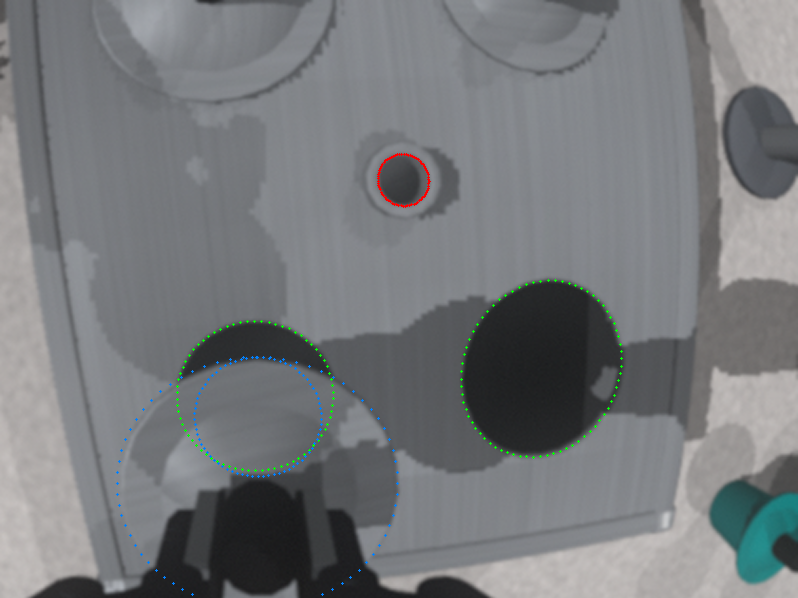

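View pics/s5.png

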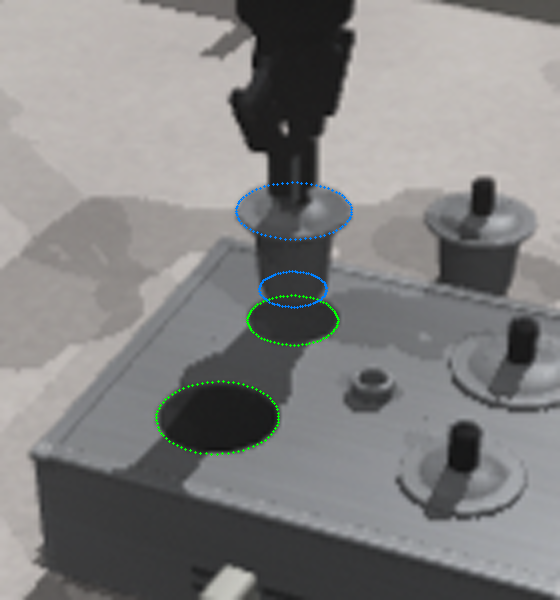

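Both overlays show the pot upright and centred over the small opening to about 1 mm. Lowering it.

Request:
arm_command:
  series: "-0.03 0.02 0.2 0 0 0 0; 0 0 0.3 0 0 0 0; 0 0 0.3 0 0 0 0; 0 0 0.3 0 0 0 0; 0 0 0.3 0 0 0 0; 0 0 0.25 0 0 0 0; 0 0 0.2 0 0 0 0; 0 0 0.15 0 0 0 0; 0 0 0.08 0 0 0 0; 0 0 0 0 0 0 0; 0 0 0 0 0 0 0"

```text
t: 7.5
position: [0.4557, 0.0413, 0.1355]
tool_rot: [-3.141, 0.0, -1.571]
force: [-0.5, -0.5, -3.0]
gripper_width: 0.0178
```

Request:
arm_command:
  series: "0 0 0.04 0 0 0 0; 0 0 0.03 0 0 0 0; 0 0 0 0 0 0 0"

```text
t: 7.75
position: [0.4556, 0.0413, 0.1327]
tool_rot: [-3.141, 0.0, -1.571]
force: [1.0, 0.3, -2.9]
gripper_width: 0.0175
```

Request:
arm_command:
  series: "0 0 0.03 0 0 0 0; 0 0 0.02 0 0 0 0; 0 0 0 0 0 0 0"

```text
t: 8.0
position: [0.4559, 0.0415, 0.1313]
tool_rot: [-3.141, 0.0, -1.571]
force: [-1.3, 1.0, 3.8]
gripper_width: 0.0177
```

Rim contact: the force went from -2.9 to +3.8 N at TCP z 0.131, as expected. Letting go and checking.

Request:
arm_command:
  series: "0 0 0 0 0 0 0.3; 0 0 0 0 0 0 0.5; 0 0 0 0 0 0 0.6; 0 0 0 0 0 0 0.6; 0 0 0 0 0 0 0.6; 0 0 -0.3 0 0 0 0.6; 0 0 -0.7 0 0 0 0.6; 0 0 -0.9 0 0 0 0.6; 0 0 -0.8 0 0 0 0.8; 0 0 -0.3 0 0 0 1; 0 0 0 0 0 0 1"

```text
t: 8.92
position: [0.4585, 0.0413, 0.2548]
tool_rot: [-3.132, -0.0, -1.571]
force: [0.3, 0.1, 0.8]
gripper_width: 0.0845
```

```bash
python3 - <<'E'
from h import *
s=bot.sense();print(s['t'],s['position'],s['tool_rot'],s['gripper_width'],s['force'])
i=bot.camera_info('wrist');im=bot.get_image('wrist')
over(im,i,[(SM,.04,.119,G),(LG,.041,.115,G),(SM,.01,.153,R_)],'w6.png',(140,0,560,315),1.9)
i=bot.camera_info('scene');im=bot.get_image('scene')
over(im,i,[(SM,.04,.119,G),(SM,.01,.153,R_)],'s6.png',(220,90,360,240),4,False)
E
```

```text
8.9167 [0.45850029 0.04127472 0.25482353] [-3.13247238e+00 -7.20816670e-05 -1.57069048e+00] 0.08449435673573433 [0.30076161 0.10672175 0.80170948]
```

View pics/w6.png

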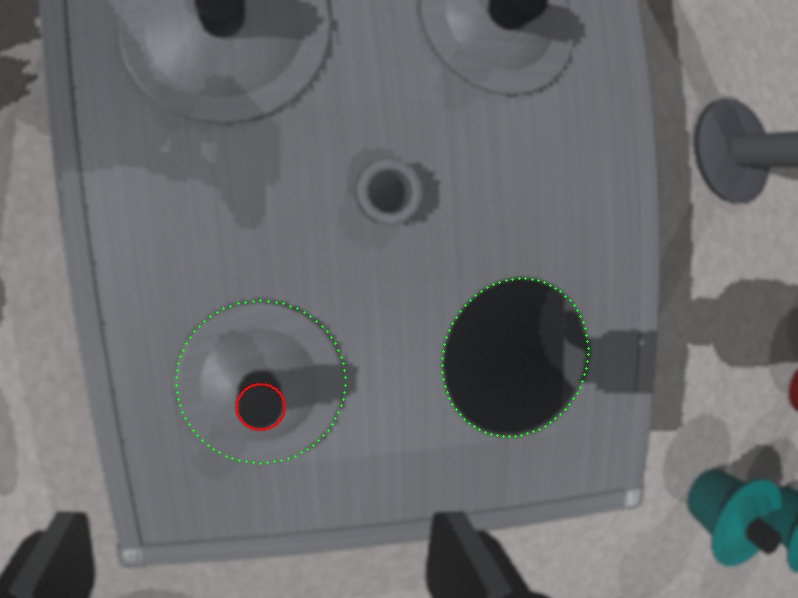

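View pics/s6.png

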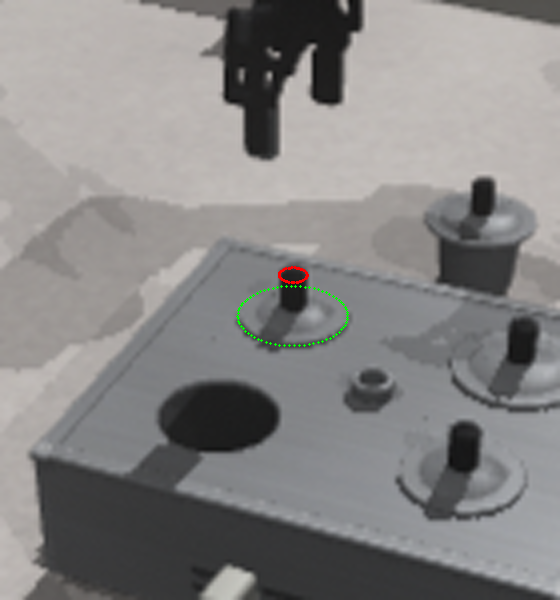

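The small pot is seated: its rim and knob overlay exactly, at crop (261,380). Now to the large pot.

Request:
arm_command:
  series: "-0.4 0 0 0 0 0 1; -0.8 -0.1 0 0 0 0 1; -0.9 -0.1 0 0 0 0 1; -0.95 -0.1 0 0 0 0 1; -0.95 -0.1 0 0 0 0 1; -0.95 -0.1 0 0 0 0 1; -0.9 -0.1 0 0 0 0 1; -0.7 -0.1 0 0 0 0 1; -0.4 0 0 0 0 0 1; -0.18 0 0 0 0 0 1; 0 0 0 0 0 0 1"

```text
t: 9.93
position: [0.4823, 0.3268, 0.2485]
tool_rot: [3.139, -0.002, -1.569]
force: [-0.3, -0.4, -0.5]
gripper_width: 0.0855
```

```bash
python3 - <<'E'
from h import *
s=bot.sense();print(s['t'],s['position'],s['tool_rot'],s['joints'])
i=bot.camera_info('wrist');im=bot.get_image('wrist')
c=(.4845,.327)
over(im,i,[(c,.048,.064,G),(c,.01,.098,R_)],'w7.png',(200,100,360,260),3.7)
E
```

```text
9.9333 [0.48227435 0.326751   0.24854118] [ 3.13860625e+00 -1.93531272e-03 -1.56908095e+00] [ 5.20845724e-01  2.13524564e-01  1.71684042e+00 -2.11993421e-04
  1.21478078e+00  2.09000380e+00]
```

View pics/w7.png

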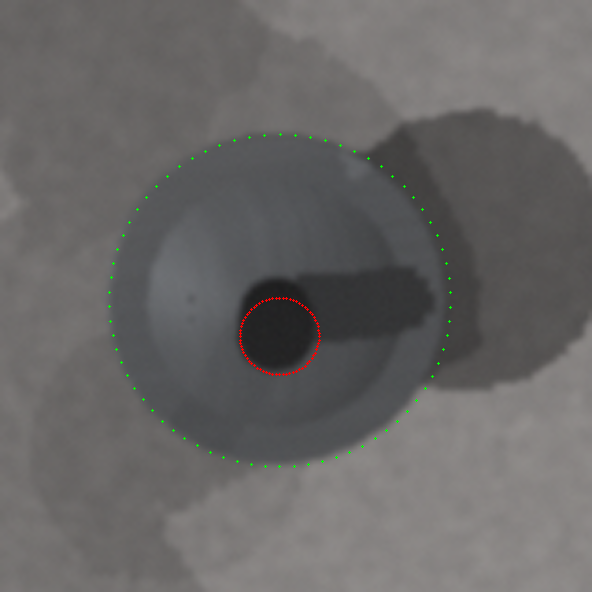

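The overlay on the large pot matches to about 1 mm (true centre about (0.4855,0.3277)). Descending.

Request:
arm_command:
  series: "-0.02 -0.08 0.6 0 0 0 1; 0 0 0.9 0 0 0 1; 0 0 0.9 0 0 0 0.8; 0 0 0.8 0 0 0 0.6; 0 0 0.6 0 0 0 0.5; 0 0 0.3 0 0 0 0.5; 0 0 0.15 0 0 0 0.5; 0 0 0 0 0 0 0.5; 0 0 0 0 0 0 0.5"

```text
t: 10.73
position: [0.4878, 0.3272, 0.0818]
tool_rot: [-3.14, 0.001, -1.572]
force: [0.2, 0.0, 0.6]
gripper_width: 0.0429
```

```bash
python3 - <<'E'
from h import *
s=bot.sense();print(s['t'],s['position'],s['tool_rot'],s['force'],s['gripper_width'])
snap('wrist','w8.png')
E
```

```text
10.7333 [0.48775046 0.32719758 0.08179791] [-3.13973378e+00  8.75924373e-04 -1.57153826e+00] [0.19790088 0.00371873 0.64167207] 0.042852876337188775
```

View pics/w8.png

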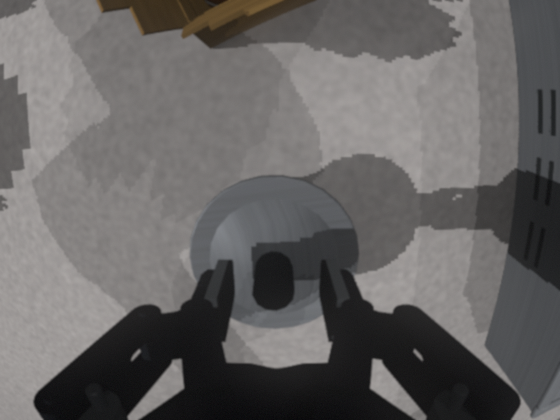

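The knob at (274,280) is centred between the fingers. I'll go down the last 5 mm and grip.

Request:
arm_command:
  series: "-0.02 0.05 0.13 0 0 0 0.5; 0 0 0 0 0 0 0.4; 0 0 0 0 0 0 0.2; 0 0 0 0 0 0 0; 0 0 0 0 0 0 0; 0 0 0 0 0 0 0; 0 0 0 0 0 0 0; 0 0 0 0 0 0 0; 0 0 0 0 0 0 0"

```text
t: 11.53
position: [0.4851, 0.3287, 0.0761]
tool_rot: [-3.141, 0.001, -1.571]
force: [-1.1, 2.2, 5.5]
gripper_width: 0.0179
```

Request:
arm_command:
  series: "0 0 -0.1 0 0 0 0; 0 0 -0.3 0 0 0 0; 0 0 -0.6 0 0 0 0; 0 0 -0.8 0 0 0 0; 0 0 -0.8 0 0 0 0; 0 0 -0.8 0 0 0 0; 0 0 -0.6 0 0 0 0; 0 0 -0.2 0 0 0 0; 0 0 0 0 0 0 0; 0 0 0 0 0 0 0"

```text
t: 12.37
position: [0.4838, 0.3275, 0.2422]
tool_rot: [3.14, -0.001, -1.571]
force: [-0.3, 0.5, -2.4]
gripper_width: 0.0179
```

```bash
python3 - <<'E'
from h import *
s=bot.sense();print(s['t'],s['position'],s['tool_rot'],s['gripper_width'],s['force'])
i=bot.camera_info('wrist');im=bot.get_image('wrist')
p=s['position']
over(im,i,[(p[:2],.048,p[2]-.012,B)],'w9.png',(150,100,420,315),2.5)
E
```

```text
12.3667 [0.48384541 0.3275007  0.24223348] [ 3.14010185e+00 -1.04163168e-03 -1.57088740e+00] 0.01789235176243022 [-0.30400426  0.51293931 -2.38632578]
```

View pics/w9.png

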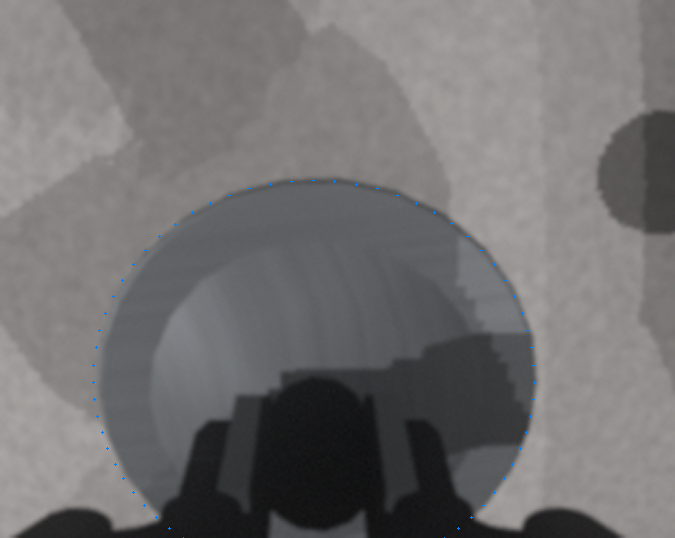

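The large pot is held upright, and its rim matches the overlay. I'll carry it 30 mm higher so it clears the seated small pot's knob.

Request:
arm_command:
  series: "0.3 0 -0.4 0 0 0 0; 0.6 0 -0.4 0 0 0 0; 0.9 0.05 0 0 0 0 0; 0.9 0.05 0 0 0 0 0; 0.95 0.05 0 0 0 0 0; 0.95 0.05 0 0 0 0 0; 0.95 0.05 0 0 0 0 0; 0.95 0.05 0 0 0 0 0; 0.95 0.05 0 0 0 0 0; 0.9 0.05 0 0 0 0 0; 0.8 0 0 0 0 0 0; 0.6 0 0 0 0 0 0"

```text
t: 13.42
position: [0.4664, -0.0642, 0.2723]
tool_rot: [3.136, 0.0, -1.572]
force: [0.2, -0.3, -2.6]
gripper_width: 0.0179
```

Request:
arm_command:
  series: "0.4 0 0.3 0 0 0 0; 0.2 0 0.5 0 0 0 0; 0 0 0.5 0 0 0 0; 0 0 0.2 0 0 0 0; 0 0 0 0 0 0 0; 0 0 0 0 0 0 0"

```text
t: 13.92
position: [0.4674, -0.0854, 0.2137]
tool_rot: [3.138, 0.001, -1.57]
force: [0.9, -0.2, -2.4]
gripper_width: 0.0179
```

```bash
python3 - <<'E'
from h import *
s=bot.sense();print(s['t'],s['position'],s['tool_rot'],s['gripper_width'],s['force'])
i=bot.camera_info('wrist');im=bot.get_image('wrist')
p=s['position']
over(im,i,[(SM,.04,.119,G),(LG,.041,.115,G),(PO,.01,.127,R_),(p[:2],.048,p[2]-.012,B),(p[:2],.032,p[2]-.076,B)],'w10.png',(70,0,490,315),1.9)
i=bot.camera_info('scene');im=bot.get_image('scene')
over(im,i,[(SM,.04,.119,G),(LG,.041,.115,G),(p[:2],.032,p[2]-.076,B),(p[:2],.048,p[2]-.012,B)],'s10.png',(220,90,360,240),4,False)
E
```

```text
13.9167 [ 0.46744355 -0.0853625   0.21371905] [ 3.13786769e+00  1.10188514e-03 -1.57043006e+00] 0.01794839325475104 [ 0.90294441 -0.21361619 -2.36185403]
```

View pics/w10.png

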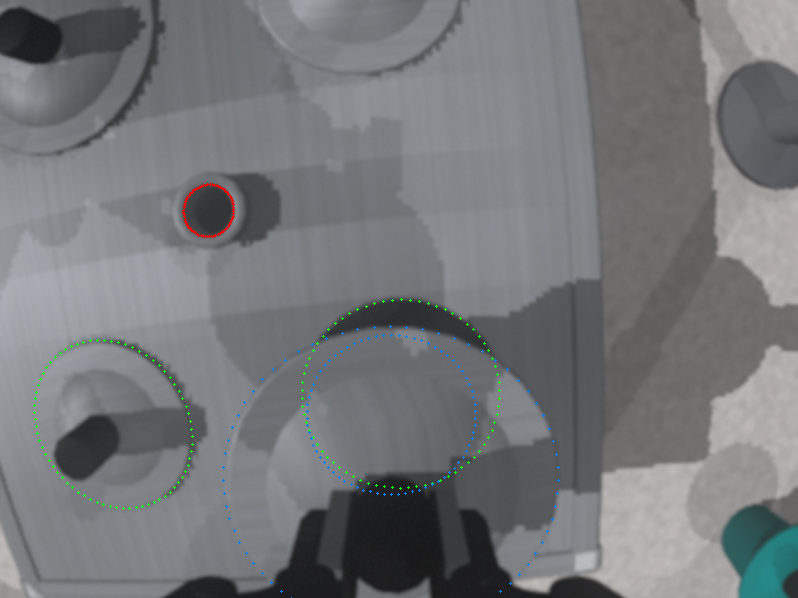

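View pics/s10.png

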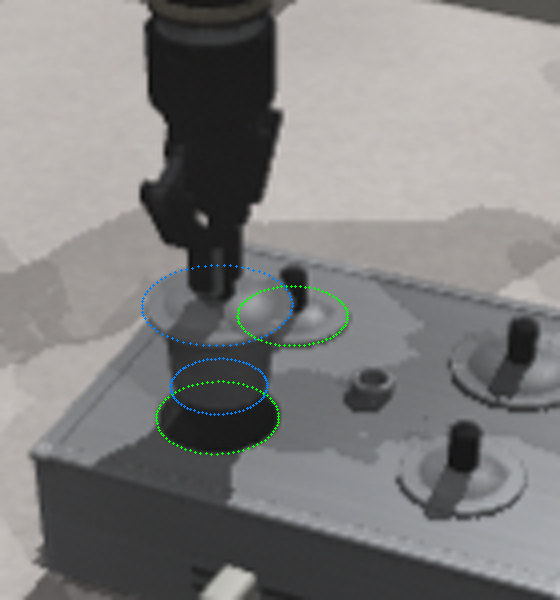

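The overlay shows the pot upright, about 3.5 mm short in -y. I'll correct that and lower it.

Request:
arm_command:
  series: "0.08 0 0.1 0 0 0 0; 0 0 0.2 0 0 0 0; 0 0 0.3 0 0 0 0; 0 0 0.3 0 0 0 0; 0 0 0.3 0 0 0 0; 0 0 0.25 0 0 0 0; 0 0 0.2 0 0 0 0; 0 0 0.15 0 0 0 0; 0 0 0.08 0 0 0 0; 0 0 0 0 0 0 0; 0 0 0 0 0 0 0"

```text
t: 14.93
position: [0.4689, -0.0892, 0.1403]
tool_rot: [-3.141, -0.0, -1.571]
force: [-0.5, -0.0, -2.9]
gripper_width: 0.0178
```

Request:
arm_command:
  series: "0 0 0.04 0 0 0 0; 0 0 0.02 0 0 0 0; 0 0 0 0 0 0 0"

```text
t: 15.18
position: [0.4688, -0.0892, 0.1379]
tool_rot: [-3.141, -0.0, -1.571]
force: [-0.3, -0.5, -2.9]
gripper_width: 0.018
```

Request:
arm_command:
  series: "0 0 0.06 0 0 0 0; 0 0 0.04 0 0 0 0; 0 0 0.02 0 0 0 0; 0 0 0 0 0 0 0"

```text
t: 15.52
position: [0.4683, -0.089, 0.1325]
tool_rot: [3.141, 0.0, -1.571]
force: [0.5, 0.2, -2.2]
gripper_width: 0.018
```

Request:
arm_command:
  series: "0 0 0.03 0 0 0 0; 0 0 0.02 0 0 0 0; 0 0 0 0 0 0 0"

```text
t: 15.77
position: [0.4687, -0.0891, 0.131]
tool_rot: [-3.142, 0.0, -1.571]
force: [0.4, 0.8, -1.1]
gripper_width: 0.0176
```

Request:
arm_command:
  series: "0 0 0.03 0 0 0 0; 0 0 0 0 0 0 0; 0 0 0 0 0 0 0"

```text
t: 16.02
position: [0.4687, -0.0891, 0.131]
tool_rot: [3.141, 0.0, -1.571]
force: [-3.7, 0.4, 6.5]
gripper_width: 0.0178
```

It has seated on the plate (+6.5 N at z 0.131). Releasing and rising.

Request:
arm_command:
  series: "0 0 0 0 0 0 0.3; 0 0 0 0 0 0 0.5; 0 0 0 0 0 0 0.6; 0 0 0 0 0 0 0.6; 0 0 0 0 0 0 0.6; 0 0 -0.3 0 0 0 0.6; 0 0 -0.7 0 0 0 0.6; 0 0 -0.9 0 0 0 0.6; 0 0 -0.9 0 0 0 0.8; 0 0 -0.9 0 0 0 1; 0 0 -0.5 0 0 0 1; 0 0 0 0 0 0 1"

```text
t: 17.02
position: [0.4722, -0.0901, 0.3039]
tool_rot: [-3.13, -0.003, -1.571]
force: [1.6, -1.0, 0.7]
gripper_width: 0.0853
```

```bash
python3 - <<'E'
from h import *
s=bot.sense();print(s['t'],s['position'],s['tool_rot'],s['gripper_width'],s['force'])
i=bot.camera_info('wrist');im=bot.get_image('wrist')
over(im,i,[(SM,.04,.119,G),(LG,.048,.119,G),(LG,.01,.153,R_),(PO,.01,.127,R_)],'w11.png',(70,0,490,315),1.9)
i=bot.camera_info('scene');im=bot.get_image('scene')
over(im,i,[(SM,.04,.119,G),(LG,.048,.119,G),(LG,.01,.153,R_)],'s11.png',(220,90,360,240),4,False)
E
```

```text
17.0167 [ 0.47218616 -0.09011899  0.30393698] [-3.13007386 -0.00330912 -1.57077015] 0.08528212470957769 [ 1.57288192 -0.97737189  0.74672837]
```

View pics/w11.png

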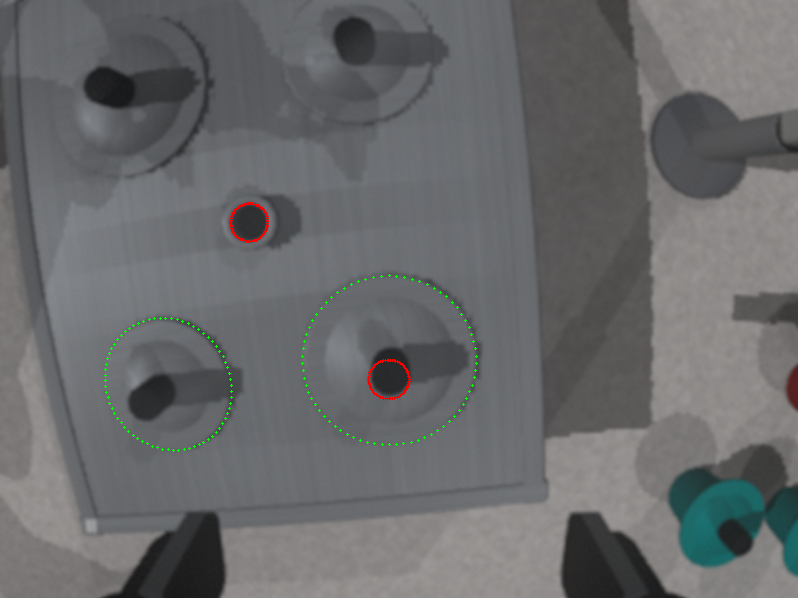

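View pics/s11.png

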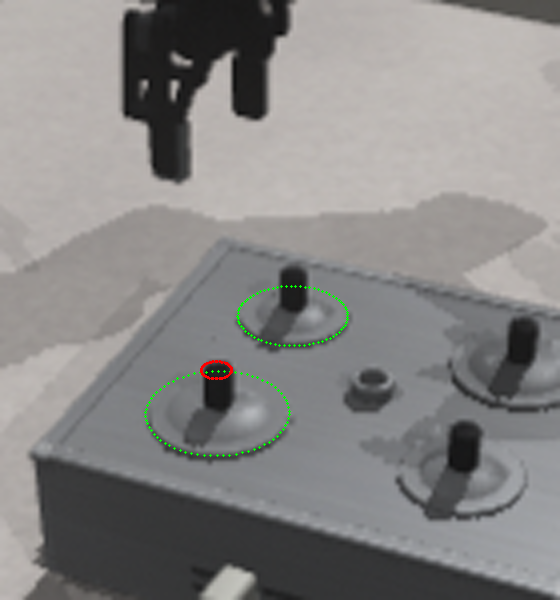

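Both pots are home, with rims and knobs matching in both views, and the port bore overlay is centred at crop (249,223). Next, a hover near the probe.

Request:
arm_command:
  series: "0.3 -0.2 -0.3 0 0 0 1; 0.6 -0.3 -0.3 0 0 0 1; 0.7 -0.4 0 0 0 0 1; 0.75 -0.45 0 0 0 0 1; 0.75 -0.45 0 0 0 0 1; 0.75 -0.45 0 0 0 0 1; 0.7 -0.4 0 0 0 0 1; 0.6 -0.3 0 0 0 0 1; 0.4 -0.2 0 0 0 0 1; 0.3 -0.1 0 0 0 0 1; 0 0 0 0 0 0 1; 0 0 0 0 0 0 1"

```text
t: 18.12
position: [0.5977, -0.3226, 0.3194]
tool_rot: [3.138, 0.003, -1.571]
force: [-0.2, 0.3, -0.1]
gripper_width: 0.0853
```

```bash
python3 - <<'E'
from h import *
T=bot.camera_info('top')
print(back(T,(364.2,168.9),.215))
s=bot.sense();print(s['t'],s['position'],s['tool_rot'],s['joints'])
i=bot.camera_info('wrist');im=snap('wrist','w12.png')
c=(.6146,-.3263)
over(im,i,[(c,.042,.012,G),(c,.013,.125,B),(c,.015,.215,R_)],'w12b.png',(150,0,420,220),2.9)
E
```

```text
[ 0.6133788  -0.32639386  0.215     ]
18.1167 [ 0.59765399 -0.32263547  0.31938797] [ 3.13817172e+00  2.67068669e-03 -1.57149495e+00] [-5.59309906e-01  3.55117551e-01  1.39428230e+00  4.58528239e-04
  1.39650923e+00  1.01209999e+00]
```

View pics/w12b.png

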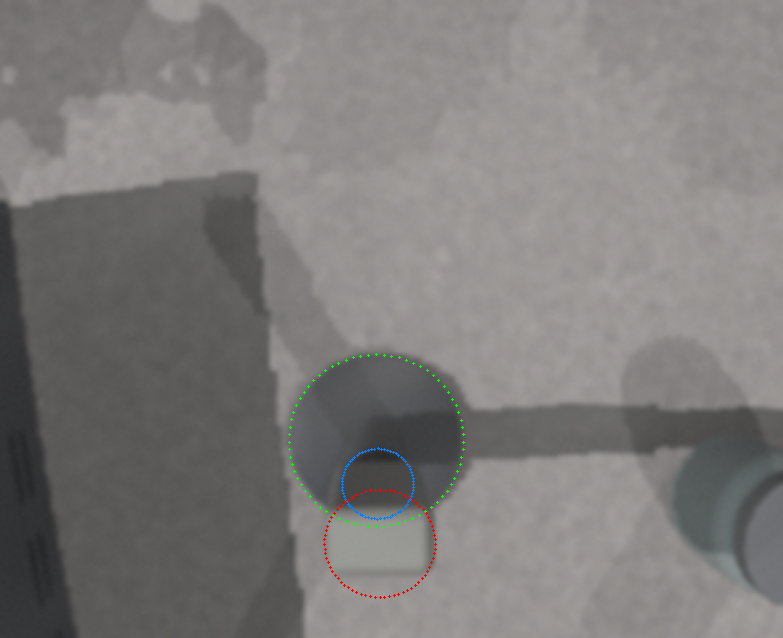

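The handle's top face is centred at crop (381,541), which puts the probe axis at (0.615,-0.3265) with yaw about 0. The top camera gave (0.6134,-0.3264), so they agree. Aligning and descending.

Request:
arm_command:
  series: "0.06 -0.25 0 0 0 0 1; 0.04 -0.18 0 0 0 0 1; 0 0 0.4 0 0 0 0.9; 0 0 0.6 0 0 0 0.8; 0 0 0.7 0 0 0 0.7; 0 0 0.7 0 0 0 0.7; 0 0 0.6 0 0 0 0.7; 0 0 0.4 0 0 0 0.7; 0 0 0.3 0 0 0 0.7; 0 0 0 0 0 0 0.7; 0 0 0 0 0 0 0.7"

```text
t: 19.08
position: [0.6158, -0.3264, 0.1736]
tool_rot: [3.141, 0.0, -1.57]
force: [0.0, -0.2, 0.2]
gripper_width: 0.0596
```

```bash
python3 - <<'E'
from h import *
s=bot.sense();print(s['t'],s['position'],s['tool_rot'],s['force'],s['gripper_width'])
i=bot.camera_info('wrist');im=bot.get_image('wrist')
c=(.615,-.3265)
over(im,i,[(c,.042,.012,G),(c,.015,.215,R_)],'w13.png',(100,80,450,420),1.7)
i=bot.camera_info('scene');im=bot.get_image('scene')
over(im,i,[(c,.013,.125,B),(c,.015,.215,R_)],'s13.png',(230,180,340,330),4,False)
E
```

```text
19.0833 [ 0.61578309 -0.32636853  0.17361298] [ 3.14098284e+00  4.96475767e-04 -1.57001050e+00] [ 0.03025091 -0.16179612  0.21294303] 0.05956109035603848
```

View pics/w13.png

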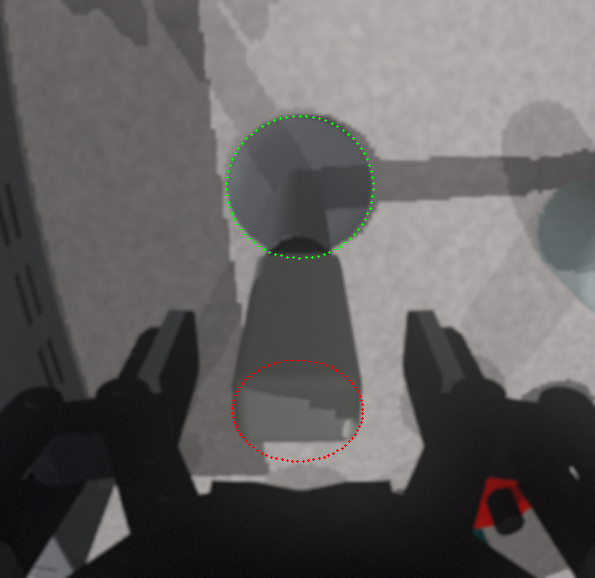

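View pics/s13.png

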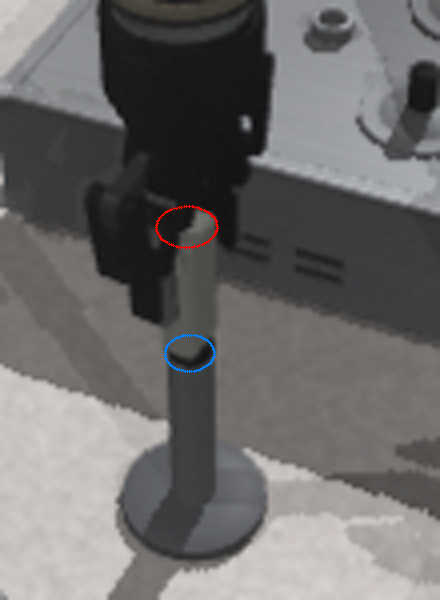

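The handle is square between the jaws, at crop (298,410). I'll go down a little and close.

Request:
arm_command:
  series: "0 0.02 0.2 0 0 0 0.6; 0 0 0 0 0 0 0.5; 0 0 0 0 0 0 0.4; 0 0 0 0 0 0 0.3; 0 0 0 0 0 0 0; 0 0 0 0 0 0 0; 0 0 0 0 0 0 0; 0 0 0 0 0 0 0; 0 0 0 0 0 0 0"

```text
t: 19.93
position: [0.6151, -0.3271, 0.1659]
tool_rot: [-3.141, -0.0, -1.571]
force: [-0.1, 0.0, 0.6]
gripper_width: 0.0295
```

```bash
python3 - <<'E'
from h import *
s=bot.sense();print(s['t'],s['position'],s['tool_rot'],s['force'],s['wrist_torque'],s['gripper_width'])
E
```

```text
19.9333 [ 0.61507273 -0.32714973  0.16589391] [-3.14143081e+00 -1.01943346e-04 -1.57075095e+00] [-0.10352317  0.03038405  0.59003309] [0.06793456 0.06667898 0.02006982] 0.02947073579291562
```

Request:
arm_command:
  series: "0 0 -0.1 0 0 0 0; 0 0 -0.3 0 0 0 0; 0 0 -0.4 0 0 0 0; 0 0 -0.5 0 0 0 0; 0 0 -0.5 0 0 0 0; 0 0 -0.5 0 0 0 0; 0 0 -0.5 0 0 0 0; 0 0 -0.5 0 0 0 0; 0 0 -0.5 0 0 0 0; 0 0 -0.5 0 0 0 0; 0 0 -0.3 0 0 0 0; 0 0 -0.1 0 0 0 0"

```text
t: 20.93
position: [0.6161, -0.3278, 0.358]
tool_rot: [-3.136, -0.003, -1.571]
force: [-0.5, -0.9, -0.0]
gripper_width: 0.029
```

Request:
arm_command:
  series: "0 0 0 0 0 0 0; 0 0 0 0 0 0 0; 0 0 0 0 0 0 0"

```text
t: 21.18
position: [0.6143, -0.3267, 0.3516]
tool_rot: [3.139, 0.002, -1.571]
force: [0.9, -0.5, -1.2]
gripper_width: 0.0292
```

```bash
cat >> h.py <<'E'
def line(im,i,p,z0,z1,col,out,box,k,fish,rings=()):
    over(im,i,[((p[0],p[1]),1e-6,z,col) for z in np.linspace(z0,z1,30)]+list(rings),out,box,k,fish)
E
python3 - <<'E'
from h import *
s=bot.sense();print(s['t'],s['position'],s['tool_rot'],s['force'],s['wrist_torque'],s['gripper_width'])
p=s['position'];o=p[2]-.0409
r=[(p[:2],.013,o,B),(p[:2],.015,o+.09,R_)]
i=bot.camera_info('wrist');im=bot.get_image('wrist')
line(im,i,p,o-.11,o,G,'w14.png',(100,80,450,420),1.7,True,r)
i=bot.camera_info('scene');im=bot.get_image('scene')
line(im,i,p,o-.11,o,G,'s14.png',(230,100,350,250),4,False,r)
E
```

```text
21.1833 [ 0.61429923 -0.32665525  0.35158879] [ 3.13870666e+00  1.78837159e-03 -1.57073512e+00] [ 0.88376634 -0.54773568 -1.19050213] [ 0.01193982  0.00793245 -0.0549911 ] 0.029248874152519425
```

View pics/w14.png

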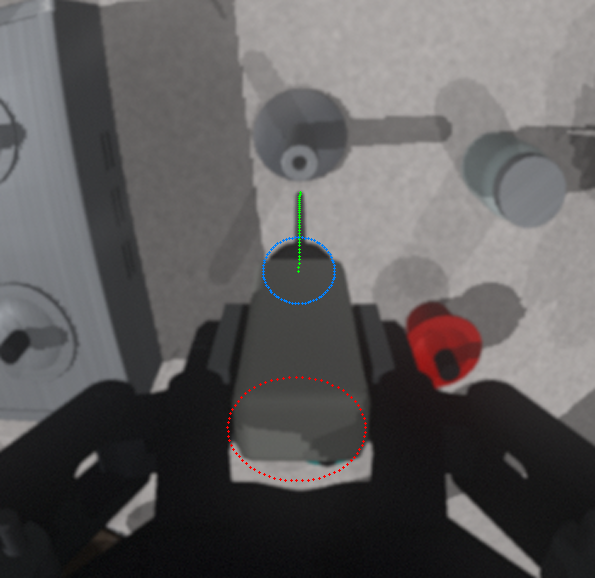

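View pics/s14.png

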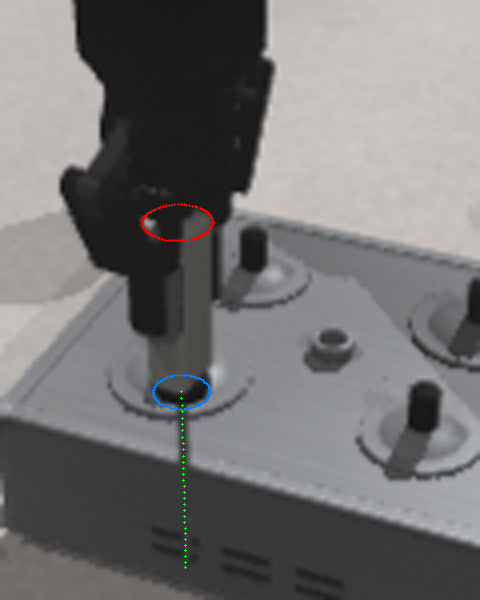

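The probe is free of the stand and hangs upright along the predicted line, with the tip at about z 0.20. Carrying it over the port.

Request:
arm_command:
  series: "-0.2 0.05 0 0 0 0 0; -0.5 0.1 0 0 0 0 0; -0.7 0.15 0 0 0 0 0; -0.8 0.2 0 0 0 0 0; -0.9 0.2 0 0 0 0 0; -0.9 0.2 0 0 0 0 0; -0.9 0.2 0 0 0 0 0; -0.9 0.2 0 0 0 0 0; -0.8 0.15 0 0 0 0 0; -0.6 0.15 0 0 0 0 0; -0.4 0.1 0 0 0 0 0; -0.16 0 0 0 0 0 0"

```text
t: 22.28
position: [0.5456, -0.0137, 0.3534]
tool_rot: [3.141, 0.001, -1.568]
force: [0.3, -0.6, -1.4]
gripper_width: 0.0291
```

Request:
arm_command:
  series: "0 0 0.1 0 0 0 0; 0 0 0.2 0 0 0 0; 0 0 0.2 0 0 0 0; 0 0 0.1 0 0 0 0; 0 0 0 0 0 0 0; 0 0 0 0 0 0 0; 0 0 0 0 0 0 0; 0 0 0 0 0 0 0"

```text
t: 22.95
position: [0.5474, -0.0171, 0.33]
tool_rot: [-3.141, -0.0, -1.571]
force: [0.3, -0.0, -1.3]
gripper_width: 0.0292
```

```bash
cat > look.py <<'E'
import sys
from h import *
n=sys.argv[1]
s=bot.sense();print(s['t'],s['position'],s['tool_rot'],s['force'],s['gripper_width'],'dv',np.abs(s['joint_velocities']).max())
p=s['position'];o=p[2]-.0409
r=[(p[:2],.013,o,B),(PO,.01,.127,R_),(PO,.015,.127,R_)]
for c,b,k in(('wrist',(180,60,400,260),3),('scene',(260,100,380,240),4),('top',(230,160,300,220),8)):
    i=bot.camera_info(c);im=bot.get_image(c)
    line(im,i,p,o-.11,o-.08,G,f'{c}{n}.png',b,k,c=='wrist',r)
print('tip est',p[:2],o-.11)
E
python3 look.py 15
```

```text
22.95 [ 0.54735562 -0.0171212   0.33002924] [-3.14092358e+00 -1.09830654e-04 -1.57134661e+00] [ 0.26482285 -0.0093698  -1.2927333 ] 0.02918194503121501 dv 0.0027703092284718954
tip est [ 0.54735562 -0.0171212 ] 0.1791292401123148
```

View pics/wrist15.png

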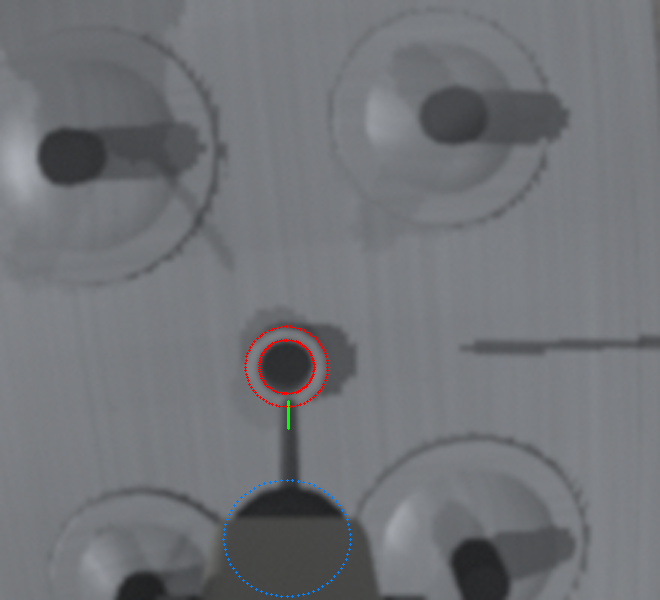

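View pics/scene15.png

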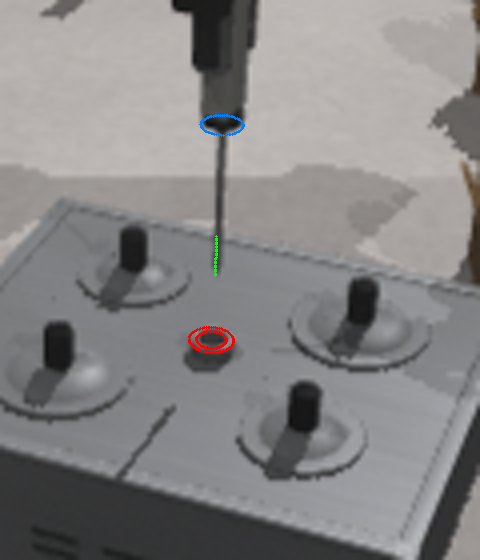

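The stem tip, at wrist crop (288,402), points at the collared hole at (287,366) with about 1 mm of offset. I'll correct that, bring the tip to just above the mouth and look again.

Request:
arm_command:
  series: "-0.02 0.02 0.1 0 0 0 0; 0 0 0.2 0 0 0 0; 0 0 0.2 0 0 0 0; 0 0 0.2 0 0 0 0; 0 0 0.2 0 0 0 0; 0 0 0.1 0 0 0 0; 0 0 0 0 0 0 0; 0 0 0 0 0 0 0; 0 0 0 0 0 0 0; 0 0 0 0 0 0 0"

```text
t: 23.93
position: [0.5467, -0.0159, 0.2903]
tool_rot: [-3.14, -0.0, -1.571]
force: [0.5, -0.4, 0.6]
gripper_width: 0.0294
```

```bash
python3 look.py 16
```

```text
23.9333 [ 0.54666429 -0.01593583  0.29030367] [-3.14039017e+00 -1.52209852e-04 -1.57068636e+00] [ 0.46421783 -0.38071102  0.55447492] 0.029421198859710854 dv 0.003312430725800247
tip est [ 0.54666429 -0.01593583] 0.13940367459516045
```

View pics/wrist16.png

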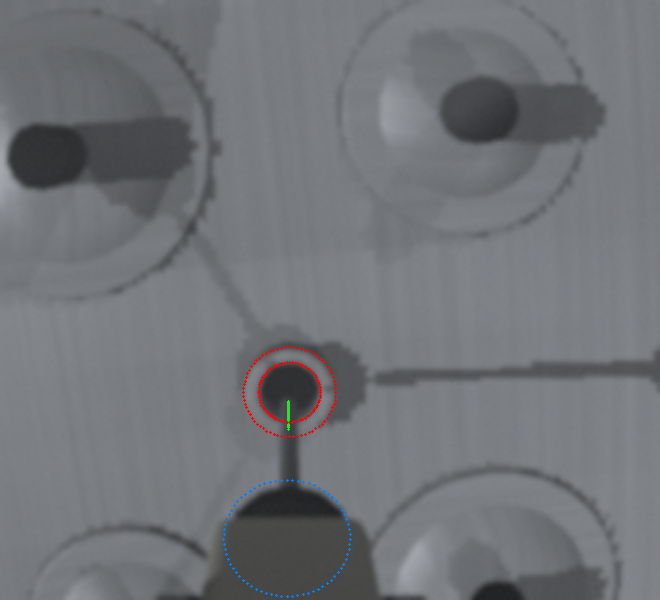

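View pics/scene16.png

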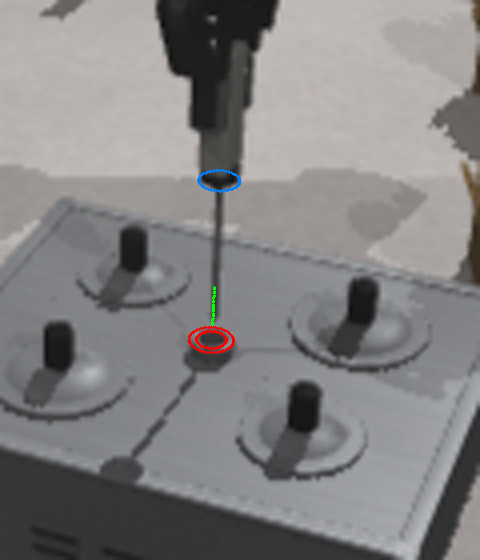

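The tip sits about 12 mm above the mouth and within about 1 mm of its axis in both views. Lowering it slowly.

Request:
arm_command:
  series: "0 0 0.06 0 0 0 0; 0 0 0.12 0 0 0 0; 0 0 0.16 0 0 0 0; 0 0 0.18 0 0 0 0; 0 0 0.18 0 0 0 0; 0 0 0.18 0 0 0 0; 0 0 0.18 0 0 0 0; 0 0 0.18 0 0 0 0; 0 0 0.16 0 0 0 0; 0 0 0.12 0 0 0 0; 0 0 0.08 0 0 0 0; 0 0 0.04 0 0 0 0"

```text
t: 25.08
position: [0.546, -0.0159, 0.2234]
tool_rot: [3.141, 0.0, -1.571]
force: [-0.7, 0.7, -0.4]
gripper_width: 0.029
```

Request:
arm_command:
  series: "0 0 0.04 0 0 0 0; 0 0 0 0 0 0 0; 0 0 0 0 0 0 0; 0 0 0 0 0 0 0; 0 0 0 0 0 0 0; 0 0 0 0 0 0 0"

```text
t: 25.58
position: [0.5464, -0.0159, 0.2228]
tool_rot: [-3.141, -0.0, -1.571]
force: [-0.3, -0.2, -1.0]
gripper_width: 0.0296
```

```bash
python3 look.py 17; python3 - <<'E'
import cv2
a=cv2.imread('pics/wrist17.png');print(a.shape)
E
```

```text
25.5833 [ 0.54638965 -0.01590917  0.22277865] [-3.14101655e+00 -4.91371200e-05 -1.57075593e+00] [-0.2840797  -0.20354355 -1.01952252] 0.029564296902135828 dv 0.0020745991584468146
tip est [ 0.54638965 -0.01590917] 0.07187865137526293
(600, 660, 3)
```

View pics/wrist17.png

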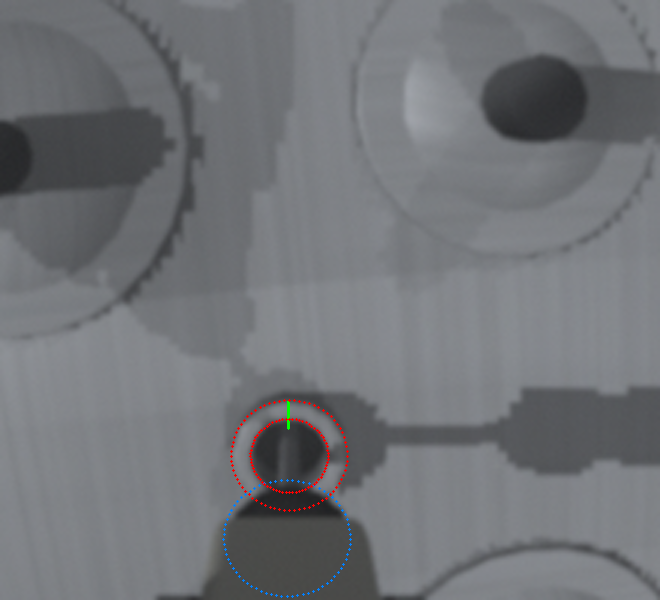

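View pics/scene17.png

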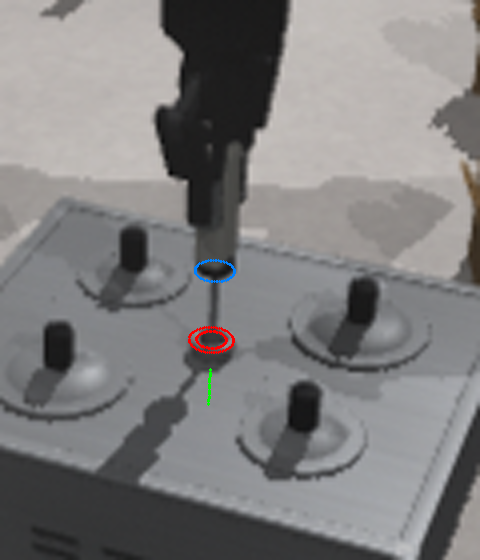

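The stem is in the bore and centred. I'll go down the last 5 mm to mid-well and let it settle.

Request:
arm_command:
  series: "0 0 0.06 0 0 0 0; 0 0 0.06 0 0 0 0; 0 0 0 0 0 0 0; 0 0 0 0 0 0 0; 0 0 0 0 0 0 0; 0 0 0 0 0 0 0; 0 0 0 0 0 0 0; 0 0 0 0 0 0 0"

```text
t: 26.4
position: [0.5463, -0.0159, 0.2178]
tool_rot: [-3.141, -0.0, -1.571]
force: [-0.3, 0.5, -1.4]
gripper_width: 0.0295
```

```bash
python3 - <<'E'
from h import *
s=bot.sense();print(s['t'],s['position'],s['tool_rot'],s['force'],s['gripper_width'],np.abs(s['joint_velocities']).max())
snap('scene','scene18.png')
i=bot.camera_info('wrist');im=bot.get_image('wrist')
over(im,i,[(PO,.01,.127,R_)],'w18.png',(240,170,310,240),8)
print(bot.sense()['t'])
E
```

```text
26.4 [ 0.54629187 -0.01591345  0.21776348] [-3.14139848e+00 -2.18798700e-05 -1.57075418e+00] [-0.28582537  0.48252228 -1.36529155] 0.029464343540763417 0.0016517957084097952
26.5
```

View pics/scene18.png

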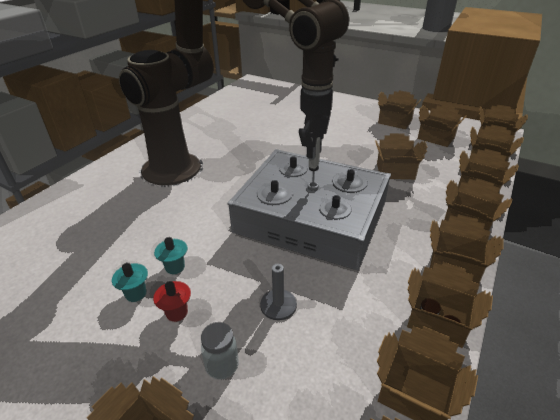

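View pics/w18.png

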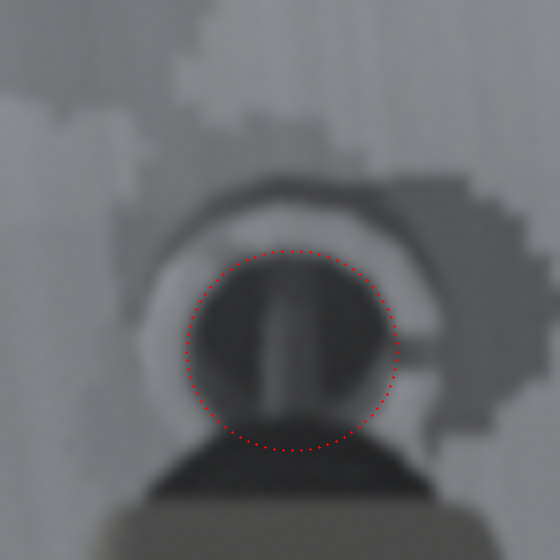

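The stem runs down the middle of the bore at crop x≈291, where the bore centre is also ≈291. All four pots are seated, the stand is empty, and the bystanders are unmoved. Handing in.

```bash
python3 -c "
from rig import bot
print(bot.close_job())"
```

```text
the job is handed in; nothing more can be done
None
```

The job is done and handed in at about 26.5 s of the 72 s allowed. No verdict was reported.

- **Pots:** The steel small pot and then the large pot are in their openings. I lowered each until the force reading showed its rim resting on the plate, then let go. Rim and knob overlays matched the home positions in both the wrist and scene views.
- **Thermometer:** I lifted it straight out of its stand and lowered it through the collared hole. I'm still holding it there, upright and still. The tip is at about z 0.067, 60 mm below the mouth. The last wrist picture shows the stem centred in the bore, and no contact force showed on the way down.
- **Left alone:** The red and turquoise look-alikes, the jar, the takeaway box and the two pots already seated look unmoved in the last scene picture.
- **Checks that disagreed:** The top and scene cameras differed by about 1.5–2.5 mm on the warmer's position. I used the combined fit, which the wrist camera confirmed to about 1 mm. No check failed.

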